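# Pack the cookie stamps in their tin and close it

## Task

Slide the open green tin across the worktop, without lifting it, until it sits wholly on the round black mat. Then pack every cookie stamp on the worktop into it in one flat layer, knobs up, the blue stamp in the middle and all the terracotta ones in a ring around it. Last, put the lid on so that it sits fully down on the tin, leave the tin on the mat, and do not disturb the other kitchen things.

Things in the scene. Friction and masses are not known exactly. Their poses are not given: they have to be found in the camera images.
- tin: open round green tin, outside diameter 168 mm, 52 mm high, wall 3 mm (inside diameter 162 mm), inner floor 3 mm above its underside; 0.2 to 0.4 kg, slides on the worktop. Origin at the centre of its underside, z up. It can be towed with closed fingers put inside against the wall, or pushed from outside.
- mat: round thin black mat with a grey edge, 210 mm across, fixed to the worktop and as good as flush (1 mm, nothing catches on it); origin at its centre on the worktop
- lid: round green lid lying right side up: a plug 152 mm across and 5 mm deep (goes into the tin with 5 mm to spare all round) under a flange 172 mm across and 4 mm thick, with an upright round wooden knob 18 mm across and 30 mm tall in the middle (top 39 mm above the lid's underside). About 0.16 kg. Origin at the centre of the plug's underside, z up. Seated, the flange lies on the tin's rim and the origin is 47 mm above the tin's underside, 4 mm above the stamps' knobs.
- stamp_blue: cookie stamp with blue glazed disc and black knob: disc 50 mm across and 12 mm thick, on it an upright round knob 16 mm across and 28 mm tall (top at 40 mm); 60 g. Origin at the centre of the disc's underside, z up. Always present; it belongs in the middle of the tin.
- stamp1: cookie stamp with terracotta disc and pale wooden knob, same sizes and origin as the blue one; may be absent (None). Four to six are present; six just fit around the blue one, each about 53 mm from the tin's centre and 60 degrees apart, with some 3 mm between neighbours.
- stamp2: cookie stamp with terracotta disc and pale wooden knob, same sizes and origin as the blue one; may be absent (None). Four to six are present; six just fit around the blue one, each about 53 mm from the tin's centre and 60 degrees apart, with some 3 mm between neighbours.
- stamp3: cookie stamp with terracotta disc and pale wooden knob, same sizes and origin as the blue one; may be absent (None). Four to six are present; six just fit around the blue one, each about 53 mm from the tin's centre and 60 degrees apart, with some 3 mm between neighbours.
- stamp4: cookie stamp with terracotta disc and pale wooden knob, same sizes and origin as the blue one; may be absent (None). Four to six are present; six just fit around the blue one, each about 53 mm from the tin's centre and 60 degrees apart, with some 3 mm between neighbours.
- stamp5: cookie stamp with terracotta disc and pale wooden knob, same sizes and origin as the blue one; may be absent (None). Four to six are present; six just fit around the blue one, each about 53 mm from the tin's centre and 60 degrees apart, with some 3 mm between neighbours.
- stamp6: cookie stamp with terracotta disc and pale wooden knob, same sizes and origin as the blue one; may be absent (None). Four to six are present; six just fit around the blue one, each about 53 mm from the tin's centre and 60 degrees apart, with some 3 mm between neighbours.
- jug: white ceramic milk jug, 76 mm across plus handle, 90 mm high, origin at the centre of its underside; leave alone
- coil: red coiled silicone cake strip, stiff, 82 mm across and 40 mm high, origin at the centre of its underside; leave alone
- tester: bamboo cake tester lying flat, 200 mm long (from 90 mm behind to 110 mm ahead of its origin along its x), 12 mm high; leave alone
Not all that is in view belongs to the job. Leave any pink look-alike of the stamp2 alone.

How it is judged:
On the way, in this order (a step that is already met when the one before it is completed fails the run):
1. the tin has been slid wholly onto the mat (horizontal distance between tin and mat below 0.021 m and height (world z) of tin below 0.004 m and angle between tin's own z axis and vertical below 0.05 rad and linear speed of tin below 0.02 m/s), for 0.2 s.
2. all stamps present lie flat in one layer in the tin on the mat, the blue one in the middle (all of step 1 and z of stamp_blue in the frame of tin between 0 and 0.007 m and angle between each of stamp_blue, stamp1, stamp2, stamp3, stamp4, stamp5, stamp6's own z axis and vertical below 0.1 rad and horizontal distance between stamp_blue and tin below 0.014 m and linear speed of each of stamp_blue, stamp1, stamp2, stamp3, stamp4, stamp5, stamp6 below 0.02 m/s and z of stamp1 in the frame of tin between 0 and 0.007 m and horizontal distance between each of stamp1, stamp2, stamp3, stamp4, stamp5, stamp6 and tin below 0.06 m and z of stamp2 in the frame of tin between 0 and 0.007 m and z of stamp3 in the frame of tin between 0 and 0.007 m and z of stamp4 in the frame of tin between 0 and 0.007 m and z of stamp5 in the frame of tin between 0 and 0.007 m and z of stamp6 in the frame of tin between 0 and 0.007 m), for 0.2 s.
At the end, for the whole second after the job is handed in: Tin wholly on the mat (centres within 21 mm), all stamps present flat on its floor (tilt under 0.1 rad), the blue one within 14 mm of its centre, the lid seated level with its flange on the rim (height within 2.5 mm, centre within 9 mm); all at rest (all of step 2 and z of lid in the frame of tin between 0.044 and 0.0495 m and horizontal distance between lid and tin below 0.009 m and angle between lid's own z axis and vertical below 0.05 rad and linear speed of lid below 0.02 m/s); the robot touches nothing.
It fails at once if the tin is lifted off the worktop (over 15 mm) or tipped (height (world z) of tin above 0.015 m or angle between tin's own z axis and vertical above 0.25 rad).
It fails at once if a bystander (jug, coil, tester) is moved over 3 cm or tipped (distance of any of jug, coil, tester from where it was at the start of the episode above 0.03 m or angle between any of jug, coil, tester's own z axis and vertical above 0.4 rad).
Of stamp1, stamp2, stamp3, stamp4, stamp5, stamp6 only 4 to 6 are there at a start; the rules pass over those that are not, and their reading is None.
At some moment in a run one of stamp1, stamp2, stamp3, stamp4, stamp5, stamp6, lid may be knocked a few centimetres aside while the robot is not near it.
It also fails if it takes over 210 s, if anything falls off the work surface, if the arm or the gripper's body presses on something with over 40 N, if the wrist force passes 120 N, or if a joint passes its speed limit or range.

## Robot

A 7-joint arm with a two-finger parallel gripper is mounted at the origin on the work surface. World frame = base frame: x ahead of the robot, y to its left, z up, the work surface at z = 0. Lengths are in m, angles in rad, forces in N, time in s.
With the tool pointing down it reaches from about 0.425 to 0.925 m from the base axis. Payload 6.8 kg.
Tool frame: the origin (TCP) lies midway between the tips of the shut fingers; the grasp point (between the pads) lies r.grasp_offset behind it (r.grasp_offset is the distance from the TCP to the grasp point, in m); z points along the fingers, y is the direction in which the jaws open and shut (so a half turn about z gives the same grasp; the last joint's range is limited). The gripper opens to 85 mm and grips with 20 to 120 N. Pads are 22 mm wide; open, the fingers measure 114 mm over their backs; the gripper's body (76 mm by 85 mm) begins 54 mm behind the grasp point. The pads swing forward as they close: fully open they stand 13 mm farther back than shut.
Start: joints at [-1.35, 0.477, 0.022, 1.555, -0.011, 1.109, -0.083], TCP at [0.218, 0.639, 0.231] pointing down, gripper open.
Joint ranges: [-2.96, 2.96], [-0.34, 2.1], [-1.41, 1.46], [0.24, 2.44], [-1.37, 4.51], [0.17, 1.92], [-2.96, 2.96]. Speed limits (rad/s): [2.39, 2.39, 3.14, 3.14, 3.14, 3.14, 3.14].

## Interface

Orientations are given as a rotation vector (axis times angle).
In Python, from bench import r gives the robot as it stands. The module is installed in compiled form; this text tells all that it offers.
- The arm moves only by the tool send_rows, never from a script. Its argument "moves" is one flat list of numbers, 4 for each row, row after row: the shift along the tool's x, y, z in mm, then the turn about the tool's z in degrees. A call has 1 to 8 rows; each row is the pose to reach, as a shift and turn from the pose commanded when the call began, along the tool's axes at that moment; what a row does not reach only later rows make up. A row lasts 1/8 s, in which the tool goes at most 62.5 mm and 10.7 degrees, less where a joint would pass 70% of its speed; a pose out of reach is approached as far as the arm can. A call with a gripper value outside its range is refused whole. "hand" is the closure, from 0 (fully open) to 1 (shut), set as the call begins (left out, the last holds). The fingers move at their own pace and stop on an object; "newtons" is the grip in N (left out, the last holds). Time passes only in rows, so rows that repeat a pose let the fingers close. It gives the time, the measured TCP pose, the force and the opening at its end, in the units of the state.
- r.get_obs(): the state, without advancing time (a new reading comes with each control period).
- r.grab_frame(name): name is "side" or "top"; returns a dict with "img" (400x640x3 uint8, red, green, blue), "mtx" (3x3 intrinsics, pixels), "D" ([k1, k2, p1, p2, k3] as OpenCV has them; the pictures are not rectified), "world_to_cam" (4x4, takes a point from world to camera coordinates). Camera axes: x right, y up, looking along -z (the intrinsics and any distortion apply to the point x, -y, -z); pixel columns grow to the right and rows downward; lengths in m; the calibration is good to about 2 mm. A picture is of the moment at which its call begins. There is no depth.
- r.hand_in(): hands the job in, once; it reports no verdict.
The state is a dict: "clock": time; "joints": joint angles; "qvel": joint speeds; "tau": joint torques, N m; "tcp_pos": TCP position; "orientation": TCP orientation; "contact_force": force on the tool from outside, world axes, zero at the start; "moment": the same for the moment, N m; "grip_width": finger opening in m.
Only numpy, scipy, OpenCV 4.12 (cv2) and the standard library are available. Lean on these libraries where they do the work, as an engineer would, in place of code of your own. Each camera call takes 0.05 s, during which the arm holds its last target.

## Working session

There is one attempt and no reset: what is moved stays moved. The work goes in short steps, Python scripts to look and compute and a tool call to move; the robot and the scene stay as the last step left them, time stands still between calls to the robot, and variables do not carry over. Pictures are saved under pics/ and viewed, and the job is handed in when it is done.

Besides the shell and the picture viewer there is one more tool, called after "Request:" as name(argument=value, ...) on one line, values as JSON. send_rows: Moves the arm, as the interface text tells. Its arguments: {"type":"object","properties":{"moves":{"type":"array"},"hand":{"type":"number"},"newtons":{"type":"number"}},"required":["moves"]}

```bash
mkdir -p pics
cat > h.py <<'E'
import numpy as np, cv2, pickle
from scipy.spatial.transform import Rotation as R
def grab(name,fn):
    from bench import r
    f=r.grab_frame(name)
    pickle.dump(f,open(f'last_{name}.pkl','wb'))
    cv2.imwrite(f'pics/{fn}.png',f['img'][:,:,::-1])
    return f
def ray(f,u,v):
    K=np.array(f['mtx'],float);D=np.array(f['D'],float)
    p=cv2.undistortPoints(np.array([[[u,v]]],float),K,D)[0,0]
    T=np.array(f['world_to_cam']);Rc=T[:3,:3];t=T[:3,3]
    d=Rc.T@np.array([p[0],-p[1],-1.]);o=-Rc.T@t
    return o,d
def onz(f,u,v,z):
    o,d=ray(f,u,v);return (o+d*(z-o[2])/d[2])[:2]
def proj(f,P):
    T=np.array(f['world_to_cam']);P=np.atleast_2d(np.array(P,float))
    c=P@T[:3,:3].T+T[:3,3];c=c*[1,-1,-1]
    return cv2.projectPoints(c,np.zeros(3),np.zeros(3),np.array(f['mtx'],float),np.array(f['D'],float))[0][:,0]
E
python3 - <<'E'
from h import *
from bench import r
f=grab('top','t0');g=grab('side','s0')
for x in(f,g):print(x['mtx'],x['D'],x['world_to_cam'])
print(r.get_obs(),r.grasp_offset)
E
```

```text
[[379.79064526   0.         316.74632888]
 [  0.         379.79064526 199.0087295 ]
 [  0.           0.           1.        ]] [-0.07690493  0.          0.          0.          0.        ] [[ 0.00776039 -0.99995855  0.00476145 -0.0031938 ]
 [ 0.99130825  0.00831845  0.13129646 -0.51204758]
 [-0.13133062  0.00370115  0.99133172 -0.86056053]
 [ 0.          0.          0.          1.        ]]
[[462.30372609   0.         317.26639927]
 [  0.         462.30372609 192.08990255]
 [  0.           0.           1.        ]] [-0.05829064  0.          0.          0.          0.        ] [[ 0.97498244 -0.22218442 -0.0065817  -0.52623692]
 [ 0.15061431  0.63856498  0.75468543 -0.09659282]
 [-0.1634765  -0.73679634  0.6560538  -1.36150115]
 [ 0.          0.          0.          1.        ]]
{'clock': 0.1, 'joints': array([-1.35009662,  0.47774094,  0.022335  ,  1.55635468, -0.0114996 ,
        1.10932444, -0.0831232 ]), 'qvel': array([ 0.00273594, -0.00219371,  0.00015781, -0.00413079, -0.001414  ,
       -0.00018071,  0.00095063]), 'tau': array([ 4.76533853e-03, -5.97760642e+01,  1.61404006e+00, -2.81955904e+01,
        1.28719892e-02,  5.13788138e-03,  2.82127695e-05]), 'tcp_pos': array([0.21779323, 0.63832162, 0.23040616]), 'orientation': array([-5.14122208e-01, -3.09907830e+00,  2.65769984e-03]), 'contact_force': array([0.53531318, 0.39073344, 0.40440611]), 'moment': array([0.01078084, 0.00807288, 0.00458213]), 'grip_width': 0.08547477233684299} 0.0187
```

View pics/t0.png

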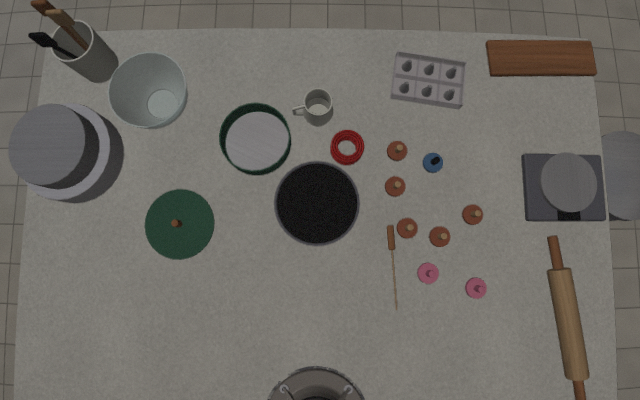

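View pics/s0.png

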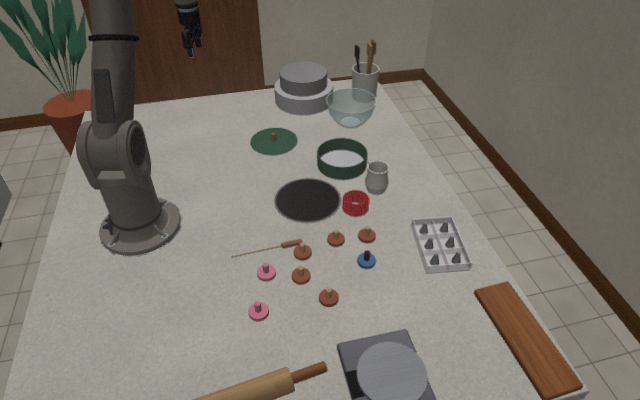

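```bash
cat >> h.py <<'E'
def blobs(f,kind,amin=60):
    hsv=cv2.cvtColor(f['img'],cv2.COLOR_RGB2HSV).astype(int);h,s,v=hsv[...,0],hsv[...,1],hsv[...,2]
    m={'terra':((h<14)&(s>90)&(v>90)&(s<185)),'blue':((h>98)&(h<118)&(s>110)&(v>50)),'green':((h>65)&(h<95)&(s>90)&(v>20)),
       'black':((v<48)&(s<90)),'wood':((h>=10)&(h<25)&(s>70)&(v>110)),'red':((h<8)|(h>174))&(s>185)&(v>80)}[kind].astype(np.uint8)
    n,l,st,c=cv2.connectedComponentsWithStats(m)
    out=[]
    for i in range(1,n):
        if st[i,4]>=amin:
            ct=max(cv2.findContours((l==i).astype(np.uint8),cv2.RETR_EXTERNAL,cv2.CHAIN_APPROX_NONE)[0],key=len)
            hull=cv2.convexHull(ct)
            out.append(dict(area=int(st[i,4]),c=c[i],box=st[i,:4],ct=ct,hull=hull))
    return out
def centre(f,ct,z):
    """circle fit of contour points cast to plane z"""
    P=np.array([onz(f,*p,z) for p in ct.reshape(-1,2)])
    A=np.c_[2*P,np.ones(len(P))];s=np.linalg.lstsq(A,(P**2).sum(1),rcond=None)[0]
    return s[:2],np.sqrt(s[2]+s[:2]@s[:2])
E
python3 - <<'E'
from h import *
for n in('top','side'):
    f=pickle.load(open(f'last_{n}.pkl','rb'))
    print(n,'cam',np.round(-np.array(f['world_to_cam'])[:3,:3].T@np.array(f['world_to_cam'])[:3,3],3))
    for k,z in(('terra',.008),('blue',.008),('green',.052),('green',.009),('black',0.001),('red',.04)):
        for b in blobs(f,k):
            c,rad=centre(f,b['hull'],z)
            print(k,z,b['area'],b['c'].round(1),b['box'],c.round(4),rad.round(4))
E
```

```text
top cam [0.395 0.004 0.92 ]
terra 0.008 1509 [538.5  51.4] [488  40 106  25] [ 0.8866 -0.5939] 0.143
terra 0.008 217 [396.5 150. ] [388 141  19  18] [ 0.6401 -0.197 ] 0.0233
terra 0.008 233 [394.8 185.8] [386 177  19  19] [ 0.5501 -0.1903] 0.0234
terra 0.008 213 [472.1 214.2] [464 205  19  19] [ 0.4818 -0.3817] 0.0233
terra 0.008 244 [406.6 227.7] [398 218  19  20] [ 0.4478 -0.2174] 0.0233
terra 0.008 102 [390.2 236.8] [387 226   7  23] [ 0.4242 -0.1658] 0.0262
terra 0.008 244 [439.7 236.2] [431 227  19  20] [ 0.4275 -0.2979] 0.0236
terra 0.008 144 [555.5 252.3] [550 236  11  33] [ 0.3889 -0.5923] 0.033
terra 0.008 68 [580.6 388.6] [576 381   8  19] [ 0.0527 -0.6342] 0.0215
green 0.052 2297 [179.7 223.1] [146 190  67  69] [0.45   0.3187] 0.0792
green 0.009 2297 [179.7 223.1] [146 190  67  69] [0.4528 0.3342] 0.0831
black 0.001 365 [49.1 43. ] [29 32 49 27] [0.9445 0.7162] 0.072
black 0.001 227 [238.7 115.3] [220 104  42  33] [0.6862 0.1724] 0.0698
black 0.001 61 [269.7 110.1] [262 105  18  11] [0.7402 0.1206] 0.019
black 0.001 511 [ 89.5 142.3] [ 74 111  25  63] [0.6482 0.6436] 0.084
[... 1406 characters left out ...]
 2681 [51.1 27.2] [ 0  0 86 64] [-0.873   1.6974] 0.5591
green 0.009 480 [16.7 43.8] [ 0 21 45 54] [-0.4058  1.7299] 0.4905
black 0.001 2148 [119.3  70.5] [ 89   0  50 125] [0.0984 1.3554] 0.6932
black 0.001 100 [187.    5.3] [175   1  23   8] [0.1533 1.9226] 0.0725
black 0.001 610 [190.1  29.6] [177   7  25  50] [0.0216 1.514 ] 0.3276
black 0.001 65 [356.8  55.3] [355  46   4  26] [1.2522 0.8553] 0.3363
black 0.001 471 [137.2 146.4] [130 127  16  39] [-0.0265  0.4274] 0.0983
black 0.001 1850 [308.3 199.7] [277 180  62  41] [ 0.5074 -0.0025] 0.0947
black 0.001 193 [129.9 224.6] [103 208  58  27] [-0.026   0.0477] 0.0792
black 0.001 291 [353.4 384.4] [345 370  20  29] [ 0.4866 -0.612 ] 0.0307
```

Run:
```python
from h import *
f=pickle.load(open('last_top.pkl','rb'))
hsv=cv2.cvtColor(f['img'],cv2.COLOR_RGB2HSV)
print(hsv[139,215:230].tolist(),hsv[100:112,255].tolist(),hsv[166:178,255].tolist())
g=pickle.load(open('last_side.pkl','rb'))
hsv=cv2.cvtColor(g['img'],cv2.COLOR_RGB2HSV)
print(hsv[136:182:3,342].tolist())
im=cv2.resize(f['img'][90:190,200:370],None,fx=4,fy=4,interpolation=cv2.INTER_CUBIC)
cv2.imwrite('pics/t0c.png',im[:,:,::-1])
```

```text
[[19, 16, 127], [23, 16, 125], [17, 18, 127], [19, 17, 122], [72, 50, 76], [78, 91, 42], [75, 73, 35], [60, 62, 29], [75, 55, 28], [77, 82, 28], [71, 33, 61], [78, 12, 110], [120, 2, 121], [60, 2, 125], [0, 2, 122]] [[18, 20, 126], [15, 12, 124], [51, 25, 102], [69, 58, 62], [72, 104, 32], [67, 90, 37], [72, 73, 35], [71, 88, 32], [60, 66, 31], [76, 107, 31], [75, 115, 31], [70, 58, 53]] [[165, 4, 124], [150, 6, 121], [150, 4, 124], [60, 7, 113], [71, 45, 79], [71, 85, 51], [65, 80, 35], [93, 91, 28], [75, 73, 35], [30, 17, 89], [26, 16, 124], [23, 16, 125]]
[[25, 18, 159], [68, 48, 58], [68, 51, 55], [69, 46, 56], [60, 43, 60], [105, 3, 166], [108, 8, 169], [128, 6, 169], [120, 6, 170], [130, 9, 172], [95, 10, 153], [73, 67, 53], [66, 46, 55], [70, 46, 50], [63, 52, 54], [25, 19, 162]]
```

View pics/t0c.png

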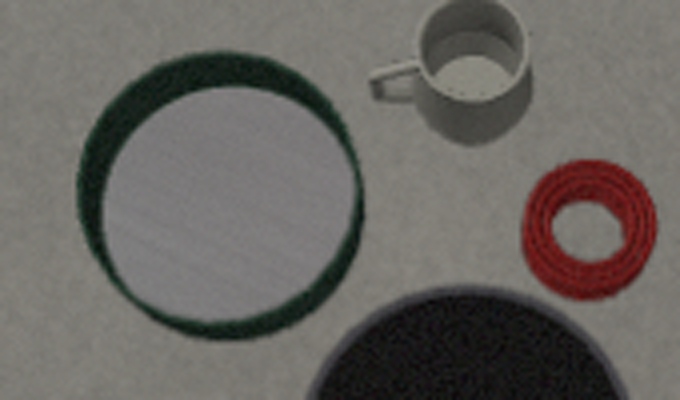

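```bash
cat >> h.py <<'E'
from scipy.optimize import least_squares
def tin(f,lo=(0.3,-.2),hi=(.85,.35),near=None):
    hsv=cv2.cvtColor(f['img'],cv2.COLOR_RGB2HSV).astype(int);h,s,v=hsv[...,0],hsv[...,1],hsv[...,2]
    m=((h>50)&(h<100)&(s>38)&(v<85)).astype(np.uint8)
    m=cv2.morphologyEx(m,cv2.MORPH_CLOSE,np.ones((3,3)))
    ct=[c for c in cv2.findContours(m,cv2.RETR_EXTERNAL,cv2.CHAIN_APPROX_NONE)[0] if len(c)>60]
    cam=-np.array(f['world_to_cam'])[:3,:3].T@np.array(f['world_to_cam'])[:3,3]
    res=[]
    for c in ct:
        P=np.array([onz(f,*p,.052) for p in cv2.convexHull(c).reshape(-1,2)])
        if np.ptp(P,axis=0).max()>.25 or np.ptp(P,axis=0).min()<.12: continue
        c0=P.mean(0)
        P=np.array([onz(f,*p,.052) for p in c.reshape(-1,2)])
        d=(c0-cam[:2]);d/=max(np.linalg.norm(d),1e-6)
        Q=P[((P-c0)@d>0.0)&(np.linalg.norm(P-c0,axis=1)>.07)]
        s=least_squares(lambda x:np.hypot(*(Q-x).T)-.0845,c0,loss='soft_l1',f_scale=.002)
        res.append((s.x.round(4),np.sqrt(np.mean(s.fun**2)).round(4)))
    return res
def show(f):pass
def go(x,y,z=None,yaw=0.):
    """row (mm, deg) in tool axes from current measured pose to a world TCP target"""
    from bench import r
    o=r.get_obs();M=R.from_rotvec(o['orientation']).as_matrix();p=o['tcp_pos']
    z=p[2] if z is None else z
    d=M.T@(np.array([x,y,z])-p)*1000
    print('clock',round(o['clock'],2),'tcp',p.round(4),'w',round(o['grip_width'],4),'F',o['contact_force'].round(1),'yaw y-axis deg',np.degrees(np.arctan2(M[1,1],M[0,1])).round(1),'tilt',np.round(M[:,2],3))
    print('row',d.round(1)); return d
E
python3 - <<'E'
from h import *
for n in('top','side'):
    f=pickle.load(open(f'last_{n}.pkl','rb'));print(n,tin(f))
o=None
go(.6,.1,.15)
E
```

```text
top [(array([0.4484, 0.3133]), np.float64(0.0024)), (array([0.6562, 0.1497]), np.float64(0.0011))]
side [(array([0.6553, 0.138 ]), np.float64(0.0026)), (array([0.4432, 0.2542]), np.float64(0.0032))]
clock 0.1 tcp [0.2178 0.6383 0.2304] w 0.0855 F [0.5 0.4 0.4] yaw y-axis deg 71.2 tilt [-0.    -0.002 -1.   ]
row [-535.5 -385.9   81.1]
```

Run:
```python
from h import *
t=np.linspace(0,2*np.pi,200)
ims=[]
for n in('top','side'):
    f=pickle.load(open(f'last_{n}.pkl','rb'));im=f['img'].copy()
    for z,rr in((.052,.084),(.003,.081),(0,.084)):
        for u in proj(f,np.c_[.656+rr*np.cos(t),.150+rr*np.sin(t),z+0*t]).round().astype(int): im[u[1],u[0]]=(255,255,0)
    c=proj(f,[[.656,.15,0.02]])[0].astype(int)
    ims.append(cv2.resize(im[c[1]-50:c[1]+50,c[0]-50:c[0]+50],None,fx=4,fy=4,interpolation=cv2.INTER_NEAREST))
cv2.imwrite('pics/ov.png',np.hstack(ims)[:,:,::-1])
```

```text
(no output)
```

View pics/ov.png

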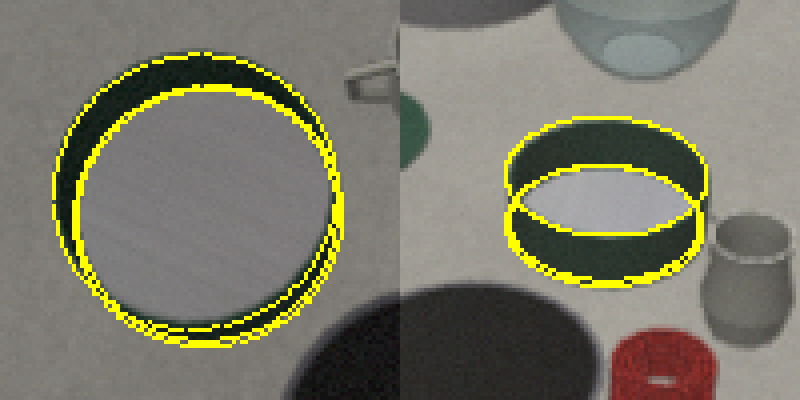

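Run:
```python
from h import *
go(.622,.116,.12)
```

```text
clock 0.1 tcp [0.2178 0.6383 0.2304] w 0.0855 F [0.5 0.4 0.4] yaw y-axis deg 71.2 tilt [-0.    -0.002 -1.   ]
row [-551.2 -363.6  111.1]
```

Request:
send_rows(moves=[-551,-364,80,26,-551,-364,80,26,-551,-364,80,26,-551,-364,80,26,-551,-364,80,26,-551,-364,80,26,-551,-364,80,26,-551,-364,80,26], hand=1, newtons=40)

```text
clock: 1.1
tcp_pos: [0.5224, 0.2446, 0.1708]
orientation: [-1.198, -2.904, 0.0]
contact_force: [0.1, 0.7, 0.7]
grip_width: -0.0002
```

```bash
python3 -c "
from h import *
go(.622,.116,.12)"
```

```text
clock 1.1 tcp [0.5224 0.2446 0.1708] w -0.0002 F [0.1 0.7 0.7] yaw y-axis deg 45.2 tilt [-0.  0. -1.]
row [-161.3  -21.    50.8]
```

Request:
send_rows(moves=[-161,-21,51,0,-161,-21,51,0,-161,-21,51,0,-161,-21,51,0,-161,-21,51,0])

```text
clock: 1.72
tcp_pos: [0.6204, 0.1184, 0.1198]
orientation: [-1.197, -2.903, 0.0]
contact_force: [-0.6, -0.2, 0.5]
grip_width: -0.0003
```

```bash
python3 -c "
from h import *
go(.622,.116,.018)"
```

```text
clock 1.73 tcp [0.6204 0.1184 0.1198] w -0.0003 F [-0.6 -0.2  0.5] yaw y-axis deg 45.2 tilt [-0.001  0.    -1.   ]
row [ -2.9  -0.5 101.8]
```

Request:
send_rows(moves=[-2,0,40,0,-2,0,80,0,-2,0,101,0,-2,0,101,0,-2,-10,101,0,-2,-20,101,0,-2,-30,101,0,-2,-42,101,0])

```text
clock: 2.72
tcp_pos: [0.5931, 0.0865, 0.0201]
orientation: [1.197, 2.903, 0.003]
contact_force: [2.3, 1.4, 1.0]
grip_width: 0.0
```

Request:
send_rows(moves=[0,-20,0,0,0,-40,0,0,0,-60,0,0,0,-80,0,0,0,-100,0,0,0,-120,0,0,0,-135,0,0,0,-145,0,0])

```text
clock: 3.72
tcp_pos: [0.4896, -0.0171, 0.0191]
orientation: [-1.199, -2.903, 0.0]
contact_force: [1.7, 0.9, 0.9]
grip_width: 0.0003
```

```bash
python3 -c "
from h import *
f=grab('top','t1');g=grab('side','s1')
print(tin(f))
go(.508,.0,.018)"
```

```text
[(array([0.4484, 0.3131]), np.float64(0.0025)), (array([0.5358, 0.0303]), np.float64(0.0017))]
clock 3.83 tcp [ 0.489  -0.0174  0.0189] w -0.0001 F [-0.2 -0.7  0.2] yaw y-axis deg 45.1 tilt [-0.002 -0.    -1.   ]
row [-1.1 25.8  0.9]
```

View pics/t1.png

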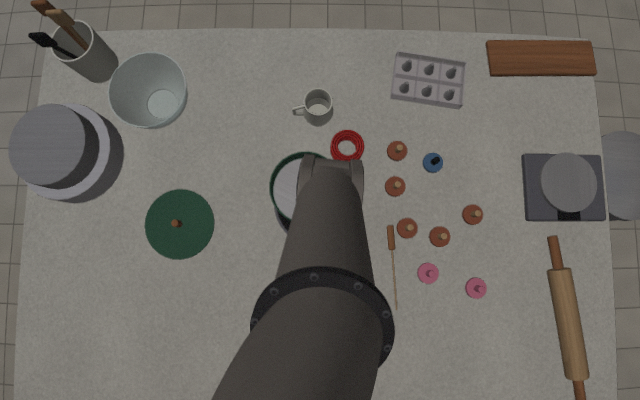

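View pics/s1.png

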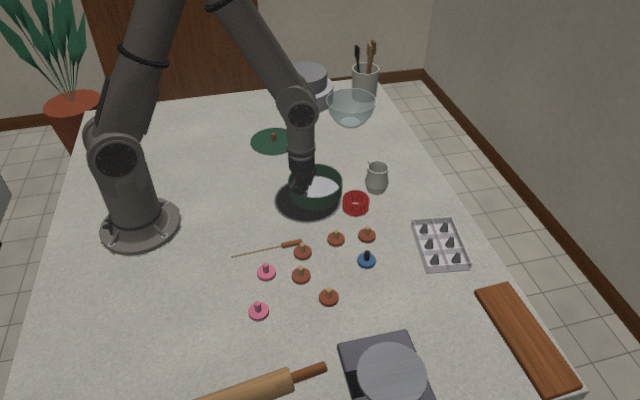

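Request:
send_rows(moves=[0,-9,0,0,0,-18,0,0,0,-26,0,0,0,-33,0,0,0,-38,0,0,0,-41,0,0,0,-41,0,0,0,-27,0,0])

```text
clock: 4.82
tcp_pos: [0.471, -0.0358, 0.0191]
orientation: [-1.2, -2.902, 0.001]
contact_force: [0.4, 0.3, -0.0]
grip_width: 0.0001
```

```bash
python3 -c "
from h import *
go(.609,-.288,.1)"
```

```text
clock 4.83 tcp [ 0.471  -0.0358  0.0191] w 0.0001 F [ 0.4  0.3 -0. ] yaw y-axis deg 45.1 tilt [-0.001 -0.    -1.   ]
row [-275.8  -81.1  -81. ]
```

Request:
send_rows(moves=[0,8,-55,0,0,8,-90,0,-276,-81,-90,0,-276,-81,-90,0,-276,-81,-90,0,-276,-81,-90,0,-276,-81,-90,0,-276,-81,-90,0])

```text
clock: 5.82
tcp_pos: [0.6111, -0.2907, 0.109]
orientation: [1.202, 2.901, -0.003]
contact_force: [-0.2, -0.1, 0.1]
grip_width: -0.0003
```

```bash
python3 -c "
from h import *
f=grab('top','t2');g=grab('side','s2')
print(tin(f),tin(g))
for k in('terra','blue'):
  for n,q in(('t',f),('s',g)):
    for b in blobs(q,k):
      c,rad=centre(q,b['hull'],.008)
      if .019<rad<.028 and .35<c[0]<.7: print(k,n,c.round(4),rad.round(4))
go(.609,-.288,.05)"
```

```text
[(array([0.4484, 0.313 ]), np.float64(0.0025)), (array([ 0.5101, -0.0007]), np.float64(0.0008))] [(array([ 0.5095, -0.0118]), np.float64(0.0043))]
terra t [ 0.6397 -0.1969] 0.0236
terra t [ 0.5497 -0.1902] 0.0235
terra t [ 0.482 -0.381] 0.0235
terra t [ 0.4479 -0.2175] 0.0236
terra t [ 0.4253 -0.1763] 0.0222
terra t [ 0.4275 -0.2972] 0.024
terra s [ 0.6388 -0.1964] 0.0239
terra s [ 0.5477 -0.1915] 0.0245
terra s [ 0.4244 -0.1756] 0.0239
terra s [ 0.4468 -0.2176] 0.024
terra s [ 0.427  -0.2972] 0.0239
terra s [ 0.4812 -0.3807] 0.0237
blue t [ 0.6125 -0.2853] 0.0229
blue s [ 0.6094 -0.2876] 0.0223
clock 5.92 tcp [ 0.6104 -0.2862  0.1086] w -0.0001 F [-0.3  0.8  0. ] yaw y-axis deg 45.2 tilt [-0.001  0.001 -1.   ]
row [-0.3 -2.2 58.6]
```

View pics/t2.png

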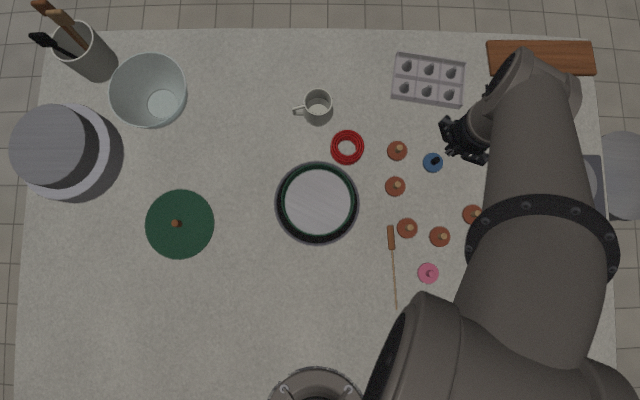

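View pics/s2.png

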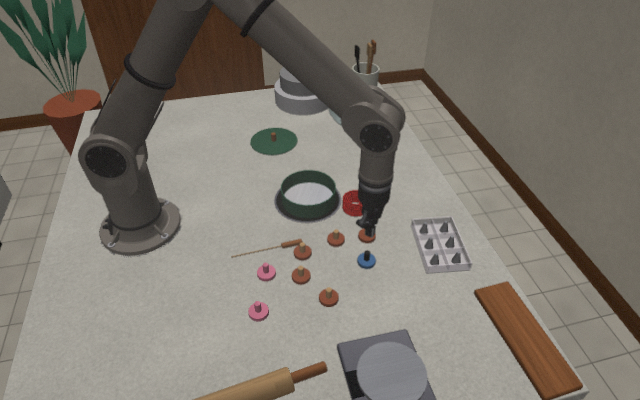

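Request:
send_rows(moves=[0,-2,30,0,0,-2,60,0,0,-2,80,0,0,-2,91,0,0,-2,91,0,0,-2,91,0], hand=0.4)

```text
clock: 6.68
tcp_pos: [0.6093, -0.2892, 0.0192]
orientation: [1.198, 2.903, 0.0]
contact_force: [-0.0, -0.2, -0.3]
grip_width: 0.0513
```

Request:
send_rows(moves=[0,0,0,0,0,0,0,0,0,0,0,0,0,0,0,0], hand=1, newtons=40)

```text
clock: 7.18
tcp_pos: [0.6092, -0.2891, 0.0189]
orientation: [1.198, 2.903, 0.0]
contact_force: [-0.1, 1.0, 5.8]
grip_width: 0.0144
```

```bash
python3 -c "
from h import *
go(.510,-.000,.1)"
```

```text
clock 7.17 tcp [ 0.6092 -0.2891  0.0189] w 0.0144 F [-0.1  1.   5.8] yaw y-axis deg 45.2 tilt [ 0.001 -0.    -1.   ]
row [274.1 135.1 -81.3]
```

Request:
send_rows(moves=[0,0,-50,0,60,30,-81,0,274,135,-81,0,274,135,-81,0,274,135,-81,0,274,135,-81,0,274,135,-81,0,274,135,-81,0])

```text
clock: 8.18
tcp_pos: [0.5097, -0.0003, 0.0992]
orientation: [1.197, 2.904, -0.0]
contact_force: [-0.4, -0.7, -1.3]
grip_width: 0.0143
```

```bash
python3 -c "
from h import *
f=grab('side','s3')
go(.510,-.000,.024)"
```

```text
clock 8.22 tcp [ 0.5099 -0.0012  0.0992] w 0.0146 F [-0.8 -0.8 -0.6] yaw y-axis deg 45.1 tilt [ 0.    -0.001 -1.   ]
row [ 0.8  1.  75.2]
```

View pics/s3.png

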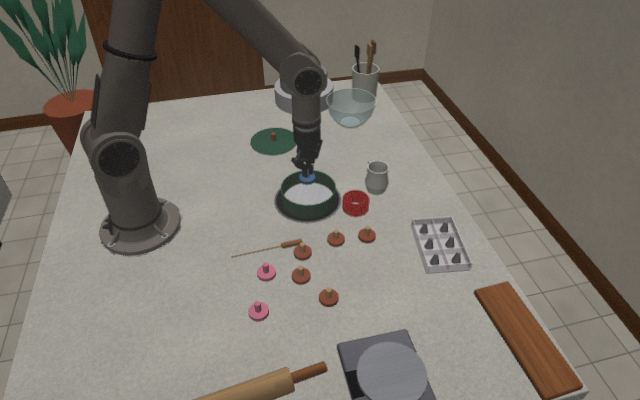

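Request:
send_rows(moves=[1,1,35,0,1,1,60,0,1,1,70,0,1,1,75,0,1,1,75,0,1,1,75,0])

```text
clock: 8.98
tcp_pos: [0.5102, 0.0014, 0.0249]
orientation: [1.198, 2.903, 0.001]
contact_force: [0.3, -0.3, -0.1]
grip_width: 0.0143
```

Request:
send_rows(moves=[0,0,0,0,0,0,0,0,0,0,-10,0,0,0,-40,0,0,0,-85,0,0,0,-85,0], hand=0.55)

```text
clock: 9.72
tcp_pos: [0.5121, 0.0016, 0.1127]
orientation: [1.196, 2.899, 0.006]
contact_force: [0.2, 0.8, -0.7]
grip_width: 0.0384
```

```bash
python3 -c "
from h import *
g=grab('side','s4')
for b in blobs(g,'blue',30): print(centre(g,b['hull'],.012),b['area'])
for b in blobs(g,'terra'):
      c,rad=centre(g,b['hull'],.008)
      if .019<rad<.028 and .35<c[0]<.7: print(c.round(4),rad.round(4))
go(.6394,-.1967,.105)"
```

```text
[ 0.6391 -0.1974] 0.0238
[ 0.5488 -0.1905] 0.0238
[ 0.4244 -0.1666] 0.0266
[ 0.4465 -0.2177] 0.0241
[ 0.427 -0.297] 0.0237
[ 0.4815 -0.3804] 0.0236
clock 9.78 tcp [0.5108 0.0017 0.111 ] w 0.0385 F [-0.1  0.1 -0.1] yaw y-axis deg 45.2 tilt [ 0.004  0.001 -1.   ]
row [-231.1  -50.     6.4]
```

View pics/s4.png

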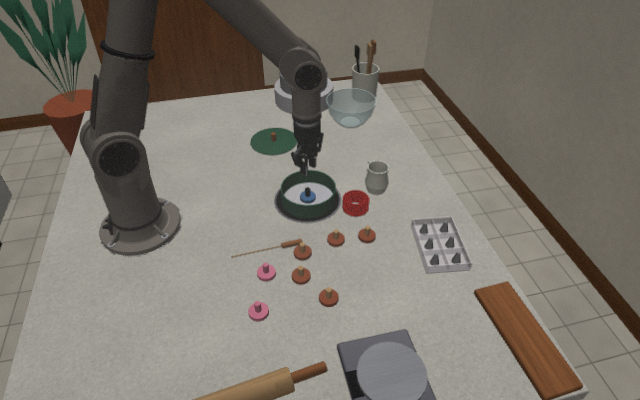

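Request:
send_rows(moves=[-231,-50,6,0,-231,-50,6,0,-231,-50,6,0,-231,-50,6,0,-231,-50,26,0,-231,-50,46,0,-231,-50,46,0], hand=0.4)

```text
clock: 10.65
tcp_pos: [0.6356, -0.1942, 0.0601]
orientation: [-1.193, -2.899, 0.0]
contact_force: [-0.1, -0.2, -0.6]
grip_width: 0.0513
```

```bash
python3 -c "
from h import *
go(.6393,-.197,.019)"
```

```text
clock 10.65 tcp [ 0.6356 -0.1942  0.0601] w 0.0513 F [-0.1 -0.2 -0.6] yaw y-axis deg 45.3 tilt [-0.006  0.002 -1.   ]
row [-4.8  0.7 41.1]
```

Request:
send_rows(moves=[-4,0,20,0,-4,0,35,0,-4,0,42,0,-4,0,42,0])

```text
clock: 11.15
tcp_pos: [0.6405, -0.1995, 0.0204]
orientation: [-1.198, -2.903, 0.0]
contact_force: [0.1, 0.9, 0.8]
grip_width: 0.0509
```

Request:
send_rows(moves=[0,0,0,0,0,0,0,0,0,0,0,0,0,0,0,0], hand=1)

```text
clock: 11.65
tcp_pos: [0.6414, -0.1999, 0.0219]
orientation: [1.198, 2.903, 0.0]
contact_force: [-0.1, 0.0, 4.8]
grip_width: 0.0143
```

```bash
python3 -c "
from h import *
cx,cy=.510,-.0005
for ph in (-45,171,99,243,27): print(ph,cx+.053*np.cos(np.radians(ph)),cy+.053*np.sin(np.radians(ph)))
go(.5475,-.038,.11)"
```

```text
-45 0.547476659402887 -0.03797665940288702
171 0.45765251794845774 0.007791026647132241
99 0.5017089733528678 0.0518474820515423
243 0.485938503513804 -0.04772334578198349
27 0.5572233457819835 0.023561496486195977
clock 11.65 tcp [ 0.6414 -0.1999  0.0219] w 0.0143 F [-0.1  0.   4.8] yaw y-axis deg 45.2 tilt [ 0.001 -0.    -1.   ]
row [180.7  48.6 -88.2]
```

Request:
send_rows(moves=[0,0,-50,0,60,16,-88,0,120,32,-88,0,177,48,-88,0,177,48,-88,0,177,48,-88,0,177,48,-88,0])

```text
clock: 12.52
tcp_pos: [0.5499, -0.0426, 0.1092]
orientation: [1.201, 2.902, -0.001]
contact_force: [-0.4, -0.1, -0.3]
grip_width: 0.0145
```

```bash
python3 -c "
from h import *
f=grab('top','t5')
print(tin(f))
for k in('terra','blue'):
  for b in blobs(f,k,20):
    c,rad=centre(f,b['hull'],.015 if k=='blue' else .098)
    if .01<rad<.028 and .35<c[0]<.7: print(k,c.round(4),rad.round(4),b['c'])
d=(.0025,-.0025)
go(.548+d[0],-.0385+d[1],.026)"
```

```text
[(array([0.4484, 0.313 ]), np.float64(0.0026))]
terra [ 0.5349 -0.1729] 0.0198 [397.07514451 185.91907514]
terra [ 0.4729 -0.3431] 0.0213 [472.06355932 214.17372881]
terra [ 0.4426 -0.1953] 0.0213 [406.56370656 227.68339768]
terra [ 0.4243 -0.2675] 0.0216 [439.33846154 236.09615385]
clock 12.57 tcp [ 0.5499 -0.0426  0.1091] w 0.0142 F [-0.7  0.3 -0. ] yaw y-axis deg 45.0 tilt [ 0.    -0.001 -1.   ]
row [ 0.8  1.6 83.1]
```

View pics/t5.png

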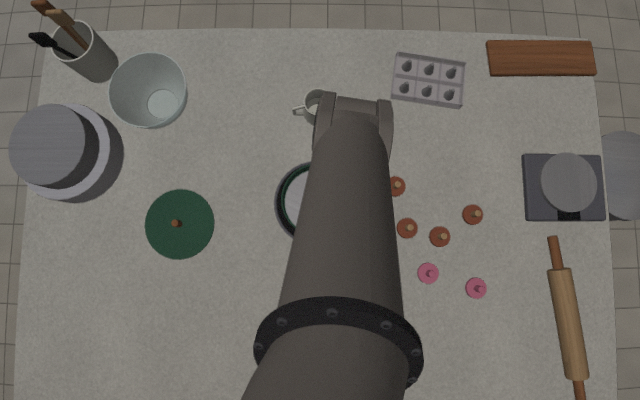

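Request:
send_rows(moves=[1,1,30,0,1,1,50,0,1,1,65,0,1,1,75,0,1,1,80,0,1,1,82,0,1,1,82,0])

```text
clock: 13.45
tcp_pos: [0.5495, -0.0394, 0.0275]
orientation: [1.198, 2.904, 0.001]
contact_force: [0.4, 0.2, -0.3]
grip_width: 0.0142
```

```bash
python3 -c "
from h import *
f=grab('side','s6')
im=f['img'][120:270,250:400];cv2.imwrite('pics/s6c.png',cv2.resize(im,None,fx=4,fy=4,interpolation=cv2.INTER_CUBIC)[:,:,::-1])
go(.548,-.0385,.026)"
```

```text
clock 13.5 tcp [ 0.5496 -0.0394  0.0276] w 0.0144 F [-0.3 -0.1 -1.4] yaw y-axis deg 45.2 tilt [ 0.001  0.    -1.   ]
row [ 1.7 -0.5  1.6]
```

View pics/s6c.png

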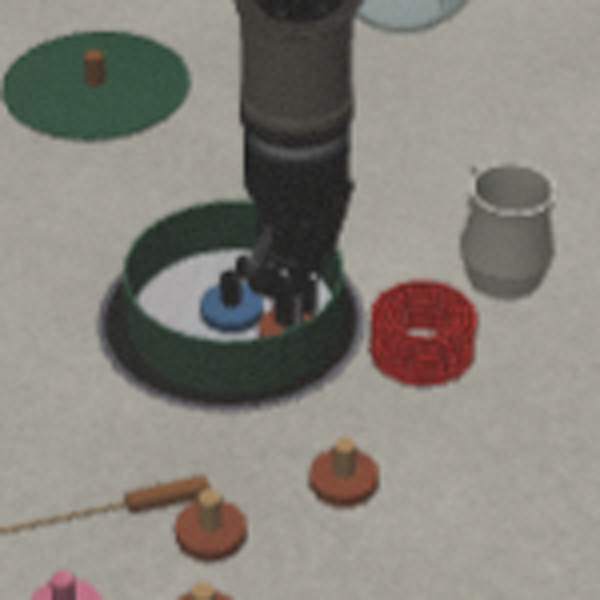

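Request:
send_rows(moves=[0,0,1,0,0,0,2,0,0,0,2,0])

```text
clock: 13.88
tcp_pos: [0.5492, -0.0394, 0.0252]
orientation: [-1.198, -2.904, -0.0]
contact_force: [-0.8, 0.4, -0.8]
grip_width: 0.0142
```

Request:
send_rows(moves=[0,0,0,0,0,0,0,0,0,0,-10,0,0,0,-40,0,0,0,-85,0,0,0,-85,0,0,0,-85,0], hand=0.6)

```text
clock: 14.75
tcp_pos: [0.5491, -0.0393, 0.1103]
orientation: [1.198, 2.904, 0.001]
contact_force: [-0.2, -0.6, -1.0]
grip_width: 0.0342
```

```bash
python3 -c "
from h import *
g=grab('side','s7')
im=g['img'][120:270,250:400];cv2.imwrite('pics/s7c.png',cv2.resize(im,None,fx=4,fy=4,interpolation=cv2.INTER_CUBIC)[:,:,::-1])
for b in blobs(g,'terra'):
      c,rad=centre(g,b['hull'],.008)
      if .019<rad<.028 and .35<c[0]<.7: print(c.round(4),rad.round(4))
go(.5495,-.1905,.105)"
```

```text
[ 0.5488 -0.1905] 0.0238
[ 0.4251 -0.1714] 0.0241
[ 0.4469 -0.2173] 0.0239
[ 0.4265 -0.2978] 0.0243
[ 0.4811 -0.3805] 0.0237
clock 14.8 tcp [ 0.5486 -0.0393  0.1097] w 0.0341 F [-0.   0.2  0.2] yaw y-axis deg 45.2 tilt [-0.001  0.    -1.   ]
row [-107.3 -106.6    4.7]
```

View pics/s7c.png

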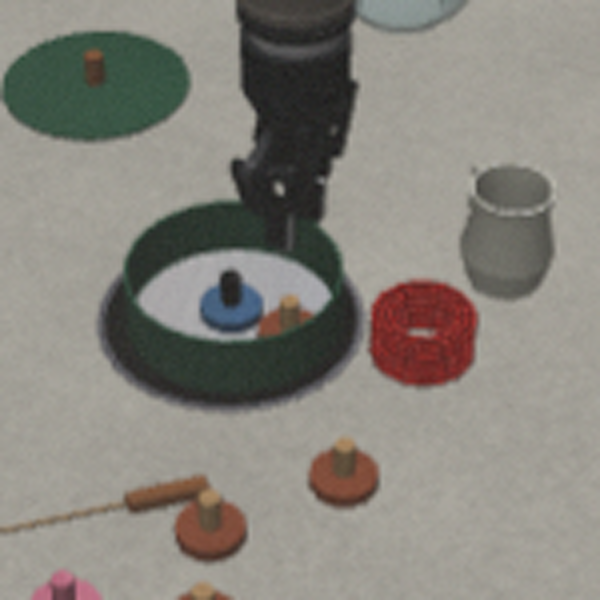

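Request:
send_rows(moves=[-107,-106,5,0,-107,-106,5,0,-107,-106,5,0,-107,-106,30,0,-107,-106,60,0,-107,-106,80,0,-107,-106,89,0,-107,-106,89,0], hand=0.4)

```text
clock: 15.8
tcp_pos: [0.5501, -0.1899, 0.0207]
orientation: [-1.198, -2.903, 0.0]
contact_force: [-0.0, -0.5, 1.1]
grip_width: 0.0513
```

Request:
send_rows(moves=[0,0,0,0,0,0,0,0,0,0,0,0,0,0,0,0,0,0,0,0], hand=1)

```text
clock: 16.42
tcp_pos: [0.5512, -0.1902, 0.0222]
orientation: [1.197, 2.903, 0.001]
contact_force: [-0.9, 0.5, 6.7]
grip_width: 0.0141
```

```bash
python3 -c "
from h import *
go(.4577,.008,.11)"
```

```text
clock 16.43 tcp [ 0.5512 -0.1902  0.0222] w 0.0141 F [-0.9  0.5  6.7] yaw y-axis deg 45.2 tilt [ 0.002 -0.    -1.   ]
row [205.9  74.7 -88. ]
```

Request:
send_rows(moves=[0,0,-50,0,50,18,-88,-10,100,36,-88,-20,150,54,-88,-30,206,75,-88,-36,206,75,-88,-36,206,75,-88,-36,206,75,-88,-36])

```text
clock: 17.42
tcp_pos: [0.4577, 0.0071, 0.1092]
orientation: [0.246, 3.131, -0.001]
contact_force: [-0.7, -0.2, -0.6]
grip_width: 0.0144
```

```bash
python3 -c "
from h import *
go(.458,.0085,.026)"
```

```text
clock 17.43 tcp [0.4577 0.0071 0.1092] w 0.0144 F [-0.7 -0.2 -0.6] yaw y-axis deg 81.0 tilt [ 0. -0. -1.]
row [ 0.   1.4 83.2]
```

Request:
send_rows(moves=[-1,1,30,0,-1,1,50,0,-1,1,65,0,-1,1,75,0,-1,1,81,0,-1,1,84,0,-1,1,84,0,-1,1,84,0])

```text
clock: 18.42
tcp_pos: [0.4586, 0.0093, 0.0255]
orientation: [0.242, 3.131, 0.0]
contact_force: [-0.8, 0.4, -1.0]
grip_width: 0.0141
```

Request:
send_rows(moves=[0,0,0,0,0,0,0,0,0,0,-10,0,0,0,-40,0,0,0,-85,0,0,0,-85,0,0,0,-85,0], hand=0.6)

```text
clock: 19.3
tcp_pos: [0.4582, 0.0093, 0.1104]
orientation: [0.242, 3.132, 0.0]
contact_force: [-0.4, 0.2, 0.1]
grip_width: 0.0341
```

```bash
python3 -c "
from h import *
g=grab('side','s8')
im=g['img'][120:270,250:400];cv2.imwrite('pics/s8c.png',cv2.resize(im,None,fx=4,fy=4,interpolation=cv2.INTER_CUBIC)[:,:,::-1])
for b in blobs(g,'terra'):
      c,rad=centre(g,b['hull'],.008)
      if .019<rad<.028 and .35<c[0]<.7: print(c.round(4),rad.round(4))
go(.4472,-.2173,.105)"
```

```text
[0.4605 0.0124] 0.0208
[ 0.4256 -0.184 ] 0.0247
[ 0.4814 -0.3805] 0.0235
clock 19.35 tcp [0.4577 0.0092 0.1098] w 0.0343 F [-0.5 -0.6  0.7] yaw y-axis deg 81.2 tilt [-0.001 -0.    -1.   ]
row [ -24.4 -225.5    4.8]
```

View pics/s8c.png

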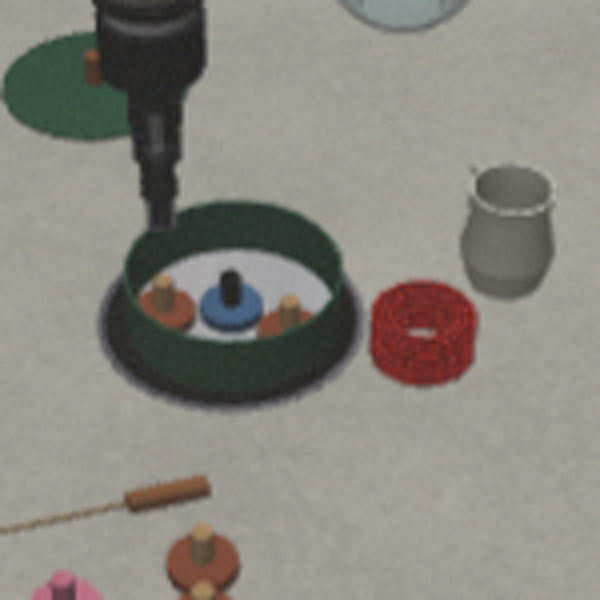

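```bash
python3 -c "
from h import *
f=grab('top','t9')
for b in blobs(f,'terra',30):
      c,rad=centre(f,b['hull'],.008)
      if .35<c[0]<.7: print(c.round(4),rad.round(4),b['area'])
im=np.hstack([cv2.resize(f['img'][170:300,350:510],None,fx=2.5,fy=2.5),cv2.resize(pickle.load(open('last_side.pkl','rb'))['img'][200:330,240:400],None,fx=2.5,fy=2.5)])
cv2.imwrite('pics/t9c.png',im[:,:,::-1])"
```

```text
[ 0.6615 -0.0572] 0.025 51
[ 0.644  -0.0871] 0.0158 30
[ 0.6267 -0.0473] 0.0138 33
[ 0.4815 -0.3817] 0.0232 217
[ 0.4364 -0.247 ] 0.0232 245
[ 0.4252 -0.1711] 0.0231 108
[ 0.4275 -0.2978] 0.0236 243
[ 0.3869 -0.5788] 0.0342 143
```

View pics/t9c.png

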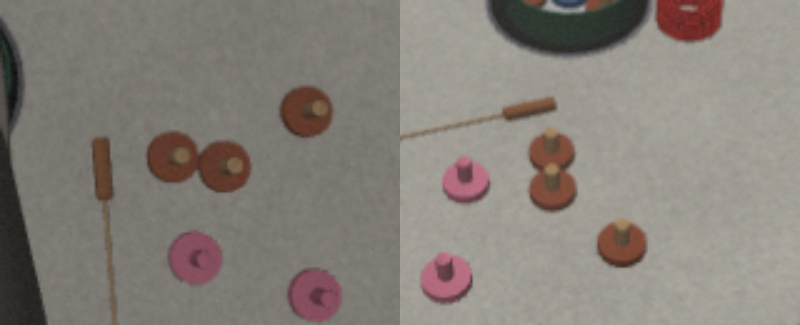

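```bash
python3 -c "
from h import *
go(.4362,-.247,.105)"
```

```text
clock 19.4 tcp [0.4575 0.0092 0.1094] w 0.0339 F [-0.3  0.1  0.4] yaw y-axis deg 81.2 tilt [-0.002 -0.    -1.   ]
row [ -18.3 -256.4    4.5]
```

Request:
send_rows(moves=[-18,-256,4,72,-18,-256,4,72,-18,-256,4,72,-18,-256,4,72,-18,-256,4,72,-18,-256,4,72,-18,-256,4,72,-18,-256,4,72], hand=0.45)

```text
clock: 20.4
tcp_pos: [0.4361, -0.2462, 0.1051]
orientation: [-2.034, -2.392, 0.002]
contact_force: [-0.1, 0.6, 0.3]
grip_width: 0.0465
```

```bash
python3 -c "
from h import *
go(.4362,-.247,.020)"
```

```text
clock 20.4 tcp [ 0.4361 -0.2462  0.1051] w 0.0465 F [-0.1  0.6  0.3] yaw y-axis deg 9.2 tilt [-0.002  0.    -1.   ]
row [-0.8  0.2 85.1]
```

Request:
send_rows(moves=[-1,0,30,0,-1,0,55,0,-1,0,75,0,-1,0,85,0,-1,0,85,0,-1,0,85,0])

```text
clock: 21.15
tcp_pos: [0.4373, -0.2477, 0.0217]
orientation: [2.036, 2.392, 0.0]
contact_force: [-1.2, 0.1, 0.4]
grip_width: 0.0469
```

Request:
send_rows(moves=[0,0,0,0,0,0,0,0,0,0,0,0,0,0,0,0,0,0,0,0], hand=1)

```text
clock: 21.78
tcp_pos: [0.4374, -0.2476, 0.0218]
orientation: [2.036, 2.391, 0.001]
contact_force: [-1.2, 0.8, 6.0]
grip_width: 0.0142
```

```bash
python3 -c "
from h import *
go(.5017,.052,.11)"
```

```text
clock 21.77 tcp [ 0.4374 -0.2476  0.0218] w 0.0142 F [-1.2  0.8  6. ] yaw y-axis deg 9.2 tilt [ 0.001 -0.    -1.   ]
row [285.5 111.3 -88.2]
```

Request:
send_rows(moves=[0,0,-30,0,0,0,-80,0,285,111,-88,0,285,111,-88,0,285,111,-88,0,285,111,-88,0,285,111,-88,0,285,111,-88,0])

```text
clock: 22.78
tcp_pos: [0.502, 0.0572, 0.1092]
orientation: [-2.026, -2.401, -0.003]
contact_force: [-0.2, -1.0, -1.8]
grip_width: 0.0142
```

Request:
send_rows(moves=[0,0,0,0,0,0,0,0])

```text
clock: 23.02
tcp_pos: [0.5007, 0.0498, 0.1091]
orientation: [2.04, 2.389, -0.001]
contact_force: [0.3, -0.0, -0.6]
grip_width: 0.0142
```

```bash
python3 -c "
from h import *
g=grab('side','s10')
im=g['img'][120:270,250:400];cv2.imwrite('pics/s10c.png',cv2.resize(im,None,fx=4,fy=4,interpolation=cv2.INTER_CUBIC)[:,:,::-1])
go(.5017,.052,.0255)"
```

```text
clock 23.07 tcp [0.5008 0.0498 0.1092] w 0.0141 F [ 0.7 -0.5  0.2] yaw y-axis deg 9.0 tilt [-0. -0. -1.]
row [ 2.   1.2 83.7]
```

View pics/s10c.png

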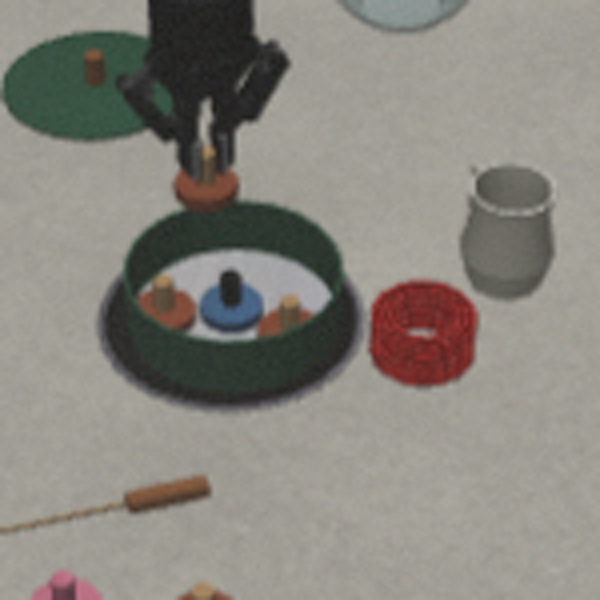

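Request:
send_rows(moves=[2,1,30,0,2,1,50,0,2,1,65,0,2,1,75,0,2,1,81,0,2,1,84,0,2,1,84,0,2,1,84,0])

```text
clock: 24.08
tcp_pos: [0.502, 0.0537, 0.0255]
orientation: [2.037, 2.391, 0.001]
contact_force: [-1.3, -0.3, -1.2]
grip_width: 0.0142
```

Request:
send_rows(moves=[0,0,0,0,0,0,0,0,0,0,-10,0,0,0,-40,0,0,0,-85,0,0,0,-85,0,0,0,-85,0], hand=0.6)

```text
clock: 24.95
tcp_pos: [0.5017, 0.0539, 0.1103]
orientation: [-2.037, -2.392, -0.001]
contact_force: [-0.1, 0.2, -0.5]
grip_width: 0.0341
```

```bash
python3 -c "
from h import *
g=grab('side','s11')
im=g['img'][120:270,250:400];cv2.imwrite('pics/s11c.png',cv2.resize(im,None,fx=4,fy=4,interpolation=cv2.INTER_CUBIC)[:,:,::-1])
for b in blobs(g,'terra'):
      c,rad=centre(g,b['hull'],.008)
      if .019<rad<.028 and .35<c[0]<.7: print(c.round(4),rad.round(4))
go(.4273,-.2978,.105)"
```

```text
[0.5025 0.0583] 0.024
[0.4604 0.0129] 0.0211
[ 0.4259 -0.1878] 0.0279
[ 0.4269 -0.297 ] 0.0238
[ 0.4814 -0.3805] 0.0235
clock 25.0 tcp [0.5012 0.0538 0.1098] w 0.0338 F [-0.  -1.2  0.7] yaw y-axis deg 9.2 tilt [-0.001  0.    -1.   ]
row [-335.3 -129.     4.8]
```

View pics/s11c.png

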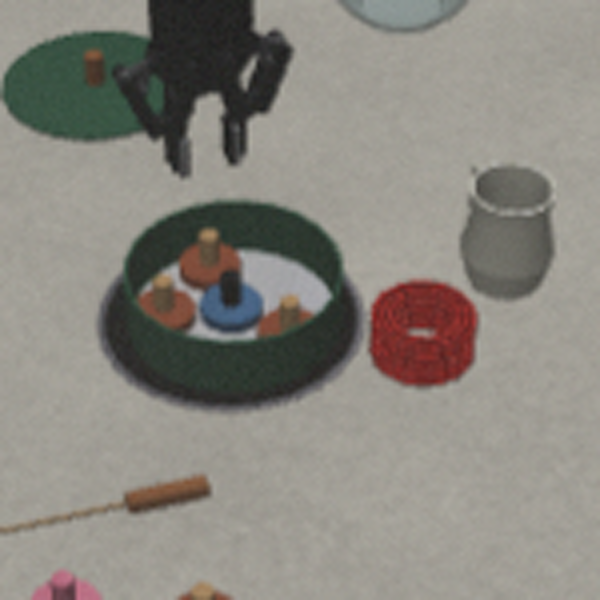

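Request:
send_rows(moves=[-335,-129,5,36,-335,-129,5,36,-335,-129,5,36,-335,-129,5,36,-335,-129,5,36,-335,-129,5,36,-335,-129,5,36,-335,-129,5,36], hand=0.4)

```text
clock: 26.0
tcp_pos: [0.4272, -0.2968, 0.1042]
orientation: [-2.675, -1.644, 0.002]
contact_force: [1.3, 0.4, -0.3]
grip_width: 0.0515
```

Request:
send_rows(moves=[0,0,0,0,0,0,0,0])

```text
clock: 26.25
tcp_pos: [0.4283, -0.2963, 0.1049]
orientation: [-2.674, -1.648, -0.0]
contact_force: [-0.1, 0.4, 0.3]
grip_width: 0.0515
```

```bash
python3 -c "
from h import *
go(.4272,-.2975,.021)"
```

```text
clock 26.25 tcp [ 0.4283 -0.2963  0.1049] w 0.0515 F [-0.1  0.4  0.3] yaw y-axis deg -26.7 tilt [-0.     0.001 -1.   ]
row [-1.6 -0.3 83.9]
```

Request:
send_rows(moves=[-1,0,30,0,-1,0,55,0,-1,0,75,0,-1,0,84,0,-1,0,84,0,-1,0,84,0])

```text
clock: 27.0
tcp_pos: [0.4279, -0.2987, 0.0219]
orientation: [2.675, 1.645, 0.001]
contact_force: [-0.3, -0.3, -0.1]
grip_width: 0.0512
```

Request:
send_rows(moves=[0,0,0,0,0,0,0,0,0,0,0,0,0,0,0,0,0,0,0,0], hand=1)

```text
clock: 27.62
tcp_pos: [0.4277, -0.2986, 0.0217]
orientation: [2.676, 1.645, 0.001]
contact_force: [-0.9, 1.3, 5.4]
grip_width: 0.0143
```

```bash
python3 -c "
from h import *
go(.486,-.0477,.11)"
```

```text
clock 27.62 tcp [ 0.4277 -0.2986  0.0217] w 0.0143 F [-0.9  1.3  5.4] yaw y-axis deg -26.8 tilt [ 0.001  0.    -1.   ]
row [250.2 -61.2 -88.2]
```

Request:
send_rows(moves=[0,0,-30,0,0,0,-80,0,250,-61,-88,0,250,-61,-88,0,250,-61,-88,0,250,-61,-88,0,250,-61,-88,0,250,-61,-88,0])

```text
clock: 28.62
tcp_pos: [0.4857, -0.0476, 0.1091]
orientation: [2.675, 1.647, -0.0]
contact_force: [-0.0, 0.2, -1.4]
grip_width: 0.0144
```

Request:
send_rows(moves=[0,0,0,0,0,0,0,0])

```text
clock: 28.88
tcp_pos: [0.4854, -0.0496, 0.1092]
orientation: [2.679, 1.641, -0.0]
contact_force: [0.9, -0.6, 0.1]
grip_width: 0.0141
```

```bash
python3 -c "
from h import *
g=grab('side','s12')
im=g['img'][120:270,250:400];cv2.imwrite('pics/s12c.png',cv2.resize(im,None,fx=4,fy=4,interpolation=cv2.INTER_CUBIC)[:,:,::-1])
go(.486,-.048,.0255)"
```

```text
clock 28.93 tcp [ 0.4854 -0.0493  0.1092] w 0.0143 F [-0.1  0.2 -0.9] yaw y-axis deg -27.0 tilt [-0. -0. -1.]
row [ 1.5 -0.1 83.7]
```

View pics/s12c.png

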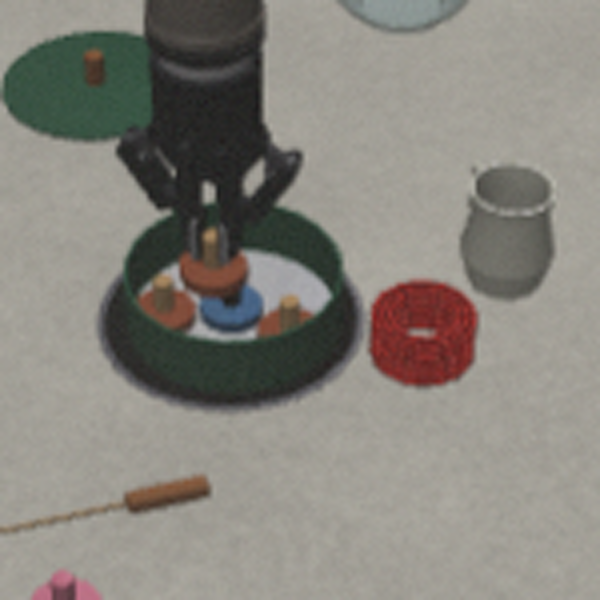

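Request:
send_rows(moves=[1,0,30,0,1,0,50,0,1,0,65,0,1,0,75,0,1,0,81,0,1,0,84,0,1,0,84,0,1,0,84,0])

```text
clock: 29.92
tcp_pos: [0.4865, -0.0469, 0.0255]
orientation: [2.676, 1.645, 0.001]
contact_force: [-0.8, 0.2, -0.8]
grip_width: 0.0142
```

Request:
send_rows(moves=[0,0,0,0,0,0,0,0,0,0,-10,0,0,0,-40,0,0,0,-85,0,0,0,-85,0,0,0,-85,0], hand=0.6)

```text
clock: 30.8
tcp_pos: [0.4861, -0.0466, 0.1104]
orientation: [-2.676, -1.646, -0.001]
contact_force: [0.4, 0.4, -0.6]
grip_width: 0.0339
```

```bash
python3 -c "
from h import *
g=grab('side','s13')
im=g['img'][120:270,250:400];cv2.imwrite('pics/s13c.png',cv2.resize(im,None,fx=4,fy=4,interpolation=cv2.INTER_CUBIC)[:,:,::-1])
for b in blobs(g,'terra'):
      c,rad=centre(g,b['hull'],.008)
      if .019<rad<.028 and .35<c[0]<.7: print(c.round(4),rad.round(4))
go(.4815,-.381,.105)"
```

```text
[0.5019 0.0577] 0.0242
[0.4606 0.0129] 0.0211
[ 0.4242 -0.1675] 0.026
[ 0.4806 -0.3812] 0.024
clock 30.85 tcp [ 0.4857 -0.0467  0.1099] w 0.0343 F [ 0.4  0.4 -0.1] yaw y-axis deg -26.8 tilt [-0.001  0.    -1.   ]
row [-300.3  147.1    4.8]
```

View pics/s13c.png

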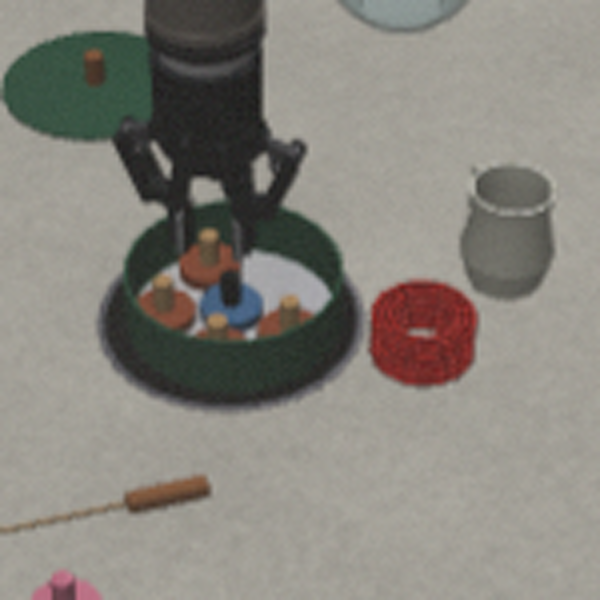

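C at (.4813,-.381); turn +36 on the way.

Request:
send_rows(moves=[-300,147,5,36,-300,147,5,36,-300,147,5,36,-300,147,5,36,-300,147,5,36,-300,147,5,36,-300,147,5,36,-300,147,5,36], hand=0.4)

```text
clock: 31.85
tcp_pos: [0.4818, -0.3794, 0.1041]
orientation: [-3.051, -0.738, 0.002]
contact_force: [0.2, 0.9, -0.3]
grip_width: 0.051
```

Request:
send_rows(moves=[0,0,0,0,0,0,0,0])

```text
clock: 32.1
tcp_pos: [0.4825, -0.3797, 0.1051]
orientation: [-3.052, -0.74, -0.0]
contact_force: [0.1, -0.0, -0.3]
grip_width: 0.051
```

```bash
python3 -c "
from h import *
go(.4813,-.3812,.021)"
```

```text
clock 32.1 tcp [ 0.4825 -0.3797  0.1051] w 0.051 F [ 0.1 -0.  -0.3] yaw y-axis deg -62.7 tilt [ 0.     0.001 -1.   ]
row [-1.7  0.8 84.1]
```

Request:
send_rows(moves=[-1,0,30,0,-1,0,55,0,-1,0,75,0,-1,0,84,0,-1,0,84,0,-1,0,84,0])

```text
clock: 32.85
tcp_pos: [0.4815, -0.382, 0.0219]
orientation: [3.053, 0.737, 0.001]
contact_force: [0.2, 0.2, -0.1]
grip_width: 0.0512
```

Request:
send_rows(moves=[0,0,0,0,0,0,0,0,0,0,0,0,0,0,0,0,0,0,0,0], hand=1)

```text
clock: 33.48
tcp_pos: [0.4814, -0.3817, 0.0218]
orientation: [3.053, 0.738, 0.001]
contact_force: [-1.0, 1.0, 5.5]
grip_width: 0.0141
```

```bash
python3 -c "
from h import *
go(.5572,.0236,.11)"
```

```text
clock 33.48 tcp [ 0.4814 -0.3817  0.0218] w 0.0141 F [-1.   1.   5.5] yaw y-axis deg -62.8 tilt [ 0.001 -0.    -1.   ]
row [ 252.5 -325.9  -88.3]
```

Request:
send_rows(moves=[0,0,-30,0,0,0,-80,0,252,-326,-88,0,252,-326,-88,0,252,-326,-88,0,252,-326,-88,0,252,-326,-88,0,252,-326,-88,0])

```text
clock: 34.48
tcp_pos: [0.5497, -0.0107, 0.1085]
orientation: [-3.054, -0.738, -0.0]
contact_force: [1.2, 0.4, -0.5]
grip_width: 0.0143
```

```bash
python3 -c "
from h import *
go(.5572,.0236,.11)"
```

```text
clock 34.48 tcp [ 0.5497 -0.0107  0.1085] w 0.0143 F [ 1.2  0.4 -0.5] yaw y-axis deg -62.8 tilt [ 0.  0. -1.]
row [ 22.3 -27.1  -1.5]
```

Request:
send_rows(moves=[22,-28,0,0,22,-28,0,0,22,-28,0,0,22,-28,0,0])

```text
clock: 34.98
tcp_pos: [0.5561, 0.0203, 0.1085]
orientation: [3.054, 0.733, -0.0]
contact_force: [0.5, -0.7, -0.7]
grip_width: 0.0144
```

```bash
python3 -c "
from h import *
g=grab('side','s14')
im=g['img'][120:270,250:400];cv2.imwrite('pics/s14c.png',cv2.resize(im,None,fx=4,fy=4,interpolation=cv2.INTER_CUBIC)[:,:,::-1])
go(.5572,.0236,.0255)"
```

```text
clock 35.02 tcp [0.5562 0.0204 0.1085] w 0.0141 F [ 0.3  0.7 -0.5] yaw y-axis deg -63.0 tilt [-0. -0. -1.]
row [ 2.4 -2.4 83. ]
```

View pics/s14c.png

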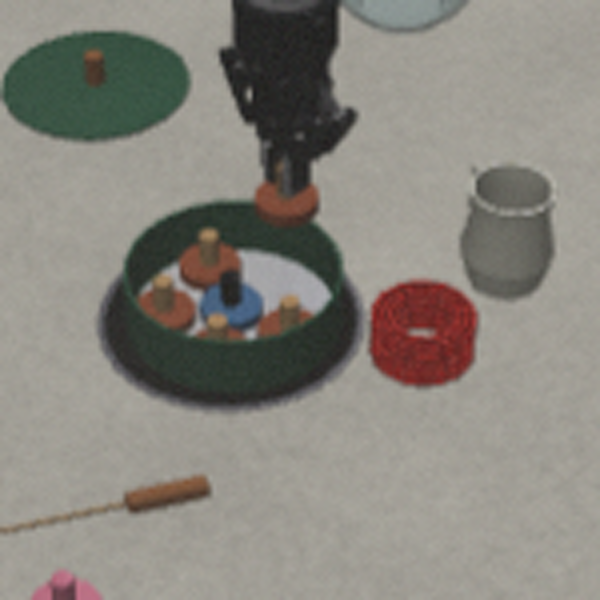

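Request:
send_rows(moves=[2,-2,30,0,2,-2,50,0,2,-2,65,0,2,-2,75,0,2,-2,81,0,2,-2,83,0,2,-2,83,0,2,-2,83,0])

```text
clock: 36.02
tcp_pos: [0.5576, 0.0249, 0.0258]
orientation: [-3.054, -0.738, -0.001]
contact_force: [-0.2, 1.0, -0.0]
grip_width: 0.0141
```

Request:
send_rows(moves=[0,0,0,0,0,0,0,0,0,0,-10,0,0,0,-40,0,0,0,-85,0,0,0,-85,0,0,0,-85,0], hand=0.6)

```text
clock: 36.9
tcp_pos: [0.5571, 0.0251, 0.1105]
orientation: [-3.053, -0.738, -0.0]
contact_force: [0.0, 0.5, 0.1]
grip_width: 0.0343
```

```bash
python3 -c "
from h import *
g=grab('side','s15')
im=g['img'][120:270,250:400];cv2.imwrite('pics/s15c.png',cv2.resize(im,None,fx=4,fy=4,interpolation=cv2.INTER_CUBIC)[:,:,::-1])
go(.4528,.3342,.13)"
```

```text
clock 36.95 tcp [0.5567 0.0251 0.11  ] w 0.0342 F [-0.3 -0.5 -0.3] yaw y-axis deg -62.8 tilt [-0.001  0.    -1.   ]
row [  48.7 -322.5  -19.8]
```

View pics/s15c.png

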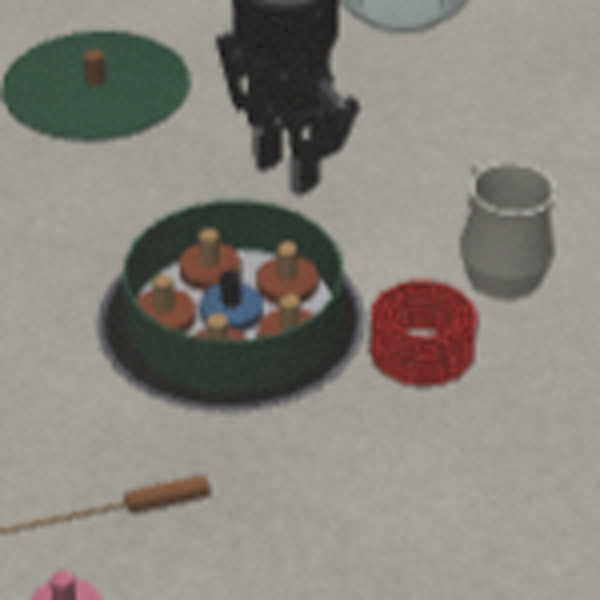

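Request:
send_rows(moves=[49,-322,-20,0,49,-322,-20,0,49,-322,-20,0,49,-322,-20,0,49,-322,-20,0,49,-322,-20,0,49,-322,-20,0,49,-322,-20,0], hand=0.4)

```text
clock: 37.95
tcp_pos: [0.4546, 0.3311, 0.1302]
orientation: [3.054, 0.732, -0.001]
contact_force: [0.2, -0.7, -0.5]
grip_width: 0.0515
```

```bash
python3 -c "
from h import *
f=grab('top','t16');g=grab('side','s16')
im=np.hstack([cv2.resize(f['img'][140:290,120:370],None,fx=1.6,fy=1.6,interpolation=cv2.INTER_CUBIC),cv2.resize(g['img'][80:230,220:470],None,fx=1.6,fy=1.6,interpolation=cv2.INTER_CUBIC)]);cv2.imwrite('pics/c16.png',im[:,:,::-1])
print(tin(f))
for b in blobs(f,'green',500): print(centre(f,b['hull'],.009),b['area'])
for q in(f,g):
  for k,zz in (('terra',.015),('blue',.015)):
    for b in blobs(q,k,20):
      c,rad=centre(q,b['hull'],zz)
      if .4<c[0]<.6 and abs(c[1])<.1: print(k,c.round(4),rad.round(4),b['area'])
go(.4528,.3342,.05)"
```

```text
[(array([0.4479, 0.317 ]), np.float64(0.0107)), (array([ 5.095e-01, -2.000e-04]), np.float64(0.0009))]
(array([0.45233162, 0.33292678]), np.float64(0.08232825517697402)) 1901
terra [0.5586 0.0249] 0.0225 188
terra [ 0.5468 -0.0363] 0.0227 195
terra [0.5024 0.0553] 0.0226 206
terra [ 0.4878 -0.0456] 0.023 213
terra [0.4567 0.0086] 0.0231 236
blue [0.5078 0.0022] 0.0219 110
terra [0.5015 0.0494] 0.0237 88
terra [0.5574 0.0185] 0.0238 102
terra [0.4594 0.0046] 0.0207 73
terra [ 0.5349 -0.0342] 0.0119 26
blue [ 0.5137 -0.0081] 0.0153 27
clock 38.05 tcp [0.4547 0.3313 0.1304] w 0.0513 F [-0.3 -0.2  0.5] yaw y-axis deg -63.1 tilt [-0.    -0.001 -1.   ]
row [-0.4 -3.5 80.4]
```

View pics/c16.png

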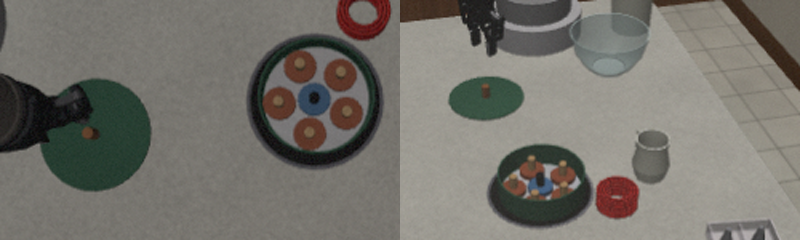

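```bash
python3 -c "
from h import *
for n,z in(('side',.009),('top',.009)):
  f=pickle.load(open(f'last_{n}.pkl','rb'))
  hsv=cv2.cvtColor(f['img'],cv2.COLOR_RGB2HSV).astype(int);h,s,v=hsv[...,0],hsv[...,1],hsv[...,2]
  m=((h>50)&(h<100)&(s>45)&(v<110)).astype(np.uint8)
  k,l,st,c=cv2.connectedComponentsWithStats(m)
  for i in range(1,k):
    if st[i,4]>400:
      ct=max(cv2.findContours((l==i).astype(np.uint8),cv2.RETR_EXTERNAL,cv2.CHAIN_APPROX_NONE)[0],key=len)
      print(n,st[i],centre(f,cv2.convexHull(ct),z))
  # knob: wood-coloured
  for b in blobs(f,'wood',6):
    u=b['c']
    P=onz(f,u[0],u[1],.03)
    if .4<P[0]<.52 and .27<P[1]<.4: print('knob',u,P,b['area'])
f=pickle.load(open('last_top.pkl','rb'));g=pickle.load(open('last_side.pkl','rb'))
print(proj(f,[[.4528,.3335,.039]]),proj(g,[[.4528,.3335,.039],[.4528,.3335,.009]]))
a=cv2.resize(f['img'][205:245,150:200],None,fx=8,fy=8);b=cv2.resize(g['img'][120:160,248:298],None,fx=8,fy=8)
cv2.imwrite('pics/k.png',np.hstack([a,b])[:,:,::-1])
"
```

```text
side [   0    0   87   79 2967] (array([-1.03883307,  1.57297329]), np.float64(0.7399884236203688))
side [  0  20  49  59 547] (array([-0.05724903,  1.84342934]), np.float64(0.819834707375766))
side [251 128  46  27 907] (array([0.45183257, 0.32708894]), np.float64(0.08295350283830827))
top [280 164  76  76 775] (array([5.13950447e-01, 3.21665856e-05]), np.float64(0.09045930209599325))
top [ 146  190   68   69 3100] (array([0.45202513, 0.33293017]), np.float64(0.08344847982087623))
[[174.68518429 222.59672441]] [[272.90305931 132.42594695]
 [273.46867099 139.35299864]]
```

View pics/k.png

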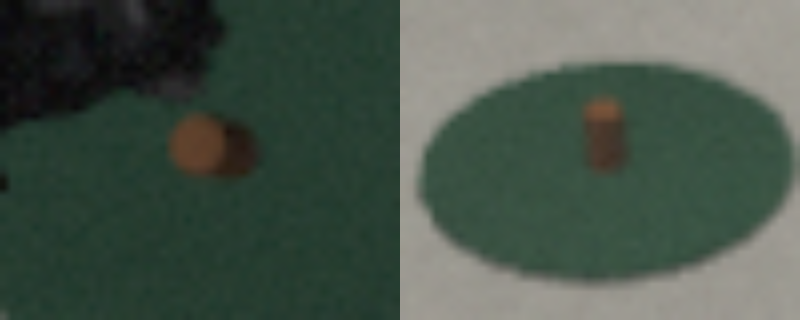

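Request:
send_rows(moves=[-1,-2,40,0,-1,-2,75,0,-1,-2,100,0,-1,-2,114,0,-1,-2,114,0,-1,-2,114,0])

```text
clock: 38.8
tcp_pos: [0.4529, 0.335, 0.0173]
orientation: [-3.053, -0.737, -0.002]
contact_force: [0.7, -0.3, 0.7]
grip_width: 0.0508
```

```bash
python3 -c "
from h import *
go(.4527,.333,.016)"
```

```text
clock 38.8 tcp [0.4529 0.335  0.0173] w 0.0508 F [ 0.7 -0.3  0.7] yaw y-axis deg -62.9 tilt [ 0.001  0.001 -1.   ]
row [-1.1  1.6  1.3]
```

Request:
send_rows(moves=[-1,2,1,0,-1,2,1,0])

```text
clock: 39.05
tcp_pos: [0.4523, 0.3327, 0.016]
orientation: [-3.053, -0.737, -0.001]
contact_force: [-0.8, -0.1, -0.3]
grip_width: 0.0511
```

Request:
send_rows(moves=[0,0,0,0,0,0,0,0,0,0,0,0,0,0,0,0,0,0,0,0], hand=1, newtons=60)

```text
clock: 39.67
tcp_pos: [0.4522, 0.333, 0.0158]
orientation: [-3.053, -0.738, -0.0]
contact_force: [-1.9, -0.4, 6.5]
grip_width: 0.0156
```

```bash
python3 -c "
from h import *
go(.5097,-.0003,.12)"
```

```text
clock 39.67 tcp [0.4522 0.333  0.0158] w 0.0156 F [-1.9 -0.4  6.5] yaw y-axis deg -62.8 tilt [-0.     0.001 -1.   ]
row [-101.   322.7 -104.4]
```

Request:
send_rows(moves=[0,0,-30,0,0,0,-70,0,-5,15,-104,0,-17,55,-104,0,-30,97,-104,0,-43,139,-104,0,-56,181,-104,0,-69,223,-104,0])

```text
clock: 40.67
tcp_pos: [0.4923, 0.1014, 0.1192]
orientation: [3.054, 0.738, -0.001]
contact_force: [0.4, 0.2, -1.1]
grip_width: 0.016
```

Request:
send_rows(moves=[-13,42,0,0,-24,77,0,0,-31,97,0,0,-32,100,0,0,-32,100,0,0,-32,100,0,0])

```text
clock: 41.42
tcp_pos: [0.5096, 0.0006, 0.1192]
orientation: [-3.053, -0.741, 0.001]
contact_force: [-0.8, -0.7, -2.2]
grip_width: 0.0158
```

```bash
python3 -c "
from h import *
g=grab('side','s17')
im=g['img'][80:260,210:450];cv2.imwrite('pics/s17c.png',cv2.resize(im,None,fx=3,fy=3,interpolation=cv2.INTER_CUBIC)[:,:,::-1])
go(.5097,-.0003,.064)"
```

```text
clock 41.48 tcp [5.096e-01 5.000e-04 1.192e-01] w 0.0158 F [-0.1  0.1 -1.9] yaw y-axis deg -62.7 tilt [-0.  0. -1.]
row [-0.3  0.8 55.2]
```

View pics/s17c.png

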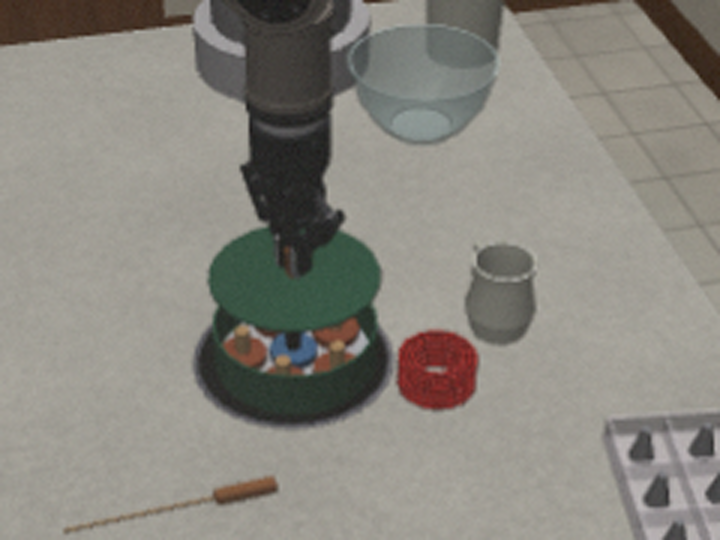

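Request:
send_rows(moves=[0,1,20,0,0,1,35,0,0,1,45,0,0,1,50,0,0,1,53,0,0,1,53,0,0,1,53,0])

```text
clock: 42.35
tcp_pos: [0.5104, -0.0017, 0.0667]
orientation: [3.054, 0.738, 0.001]
contact_force: [-0.4, -0.7, -1.5]
grip_width: 0.0159
```

```bash
python3 -c "
from h import *
g=grab('side','s18')
im=g['img'][80:260,210:450];cv2.imwrite('pics/s18c.png',cv2.resize(im,None,fx=3,fy=3,interpolation=cv2.INTER_CUBIC)[:,:,::-1])
go(.5097,-.0003,.064)"
```

```text
clock 42.4 tcp [ 0.5104 -0.0016  0.0667] w 0.0157 F [-0.2  0.2 -1.6] yaw y-axis deg -62.8 tilt [ 0.001  0.    -1.   ]
row [-0.  -1.5  2.7]
```

View pics/s18c.png

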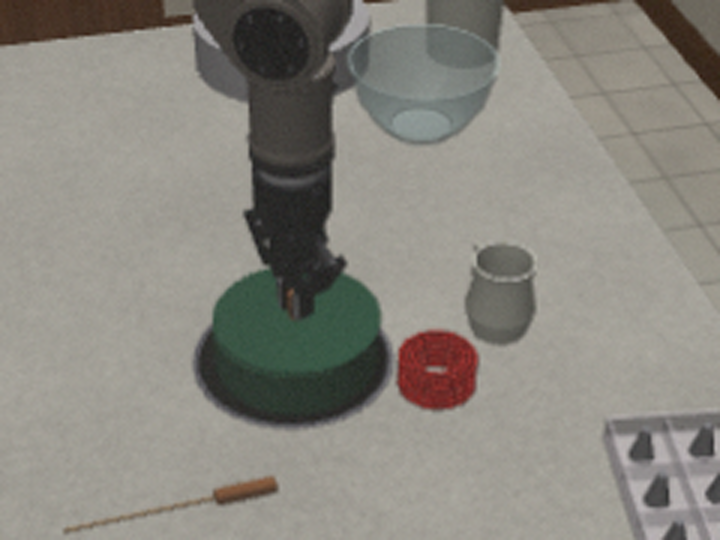

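Request:
send_rows(moves=[0,-1,1,0,0,-1,2,0,0,-1,3,0,0,-1,3,0])

```text
clock: 42.9
tcp_pos: [0.5097, -0.0008, 0.0633]
orientation: [-3.054, -0.738, 0.0]
contact_force: [-0.1, 0.4, -2.4]
grip_width: 0.0162
```

Request:
send_rows(moves=[0,0,1,0,0,0,1,0,0,0,1,0])

```text
clock: 43.28
tcp_pos: [0.5098, -0.0008, 0.0628]
orientation: [-3.053, -0.737, -0.0]
contact_force: [-1.3, 0.0, 6.3]
grip_width: 0.0161
```

Contact now: the lid's on the rim. Release and rise.

Request:
send_rows(moves=[0,0,0,0,0,0,0,0,0,0,0,0,0,0,-10,0,0,0,-40,0,0,0,-85,0,0,0,-120,0,0,0,-120,0], hand=0.5)

```text
clock: 44.28
tcp_pos: [0.5115, -0.0009, 0.1851]
orientation: [-3.053, -0.738, -0.008]
contact_force: [-0.0, 0.6, -1.1]
grip_width: 0.043
```

Request:
send_rows(moves=[0,-200,0,0,0,-200,0,0,0,-200,0,0,0,-200,0,0,0,-200,0,0,0,-200,0,0,0,-200,0,0])

```text
clock: 45.15
tcp_pos: [0.4192, 0.1755, 0.1825]
orientation: [3.055, 0.732, 0.0]
contact_force: [0.4, 0.0, 0.7]
grip_width: 0.0428
```

```bash
python3 -c "
from h import *
f=grab('top','t19');g=grab('side','s19')
im=np.hstack([cv2.resize(f['img'][130:280,220:420],None,fx=2,fy=2,interpolation=cv2.INTER_CUBIC),cv2.resize(g['img'][130:280,210:410],None,fx=2,fy=2,interpolation=cv2.INTER_CUBIC)]);cv2.imwrite('pics/c19.png',im[:,:,::-1])
f0=cv2.imread('pics/t0.png')[:,:,::-1]
for q in (f,g):
 hsv=cv2.cvtColor(q['img'],cv2.COLOR_RGB2HSV).astype(int);h,s,v=hsv[...,0],hsv[...,1],hsv[...,2]
 m=((h>60)&(h<95)&(s>75)&(v>48)).astype(np.uint8)
 k,l,st,c=cv2.connectedComponentsWithStats(m)
 for i in range(1,k):
  if st[i,4]>300:
   ct=max(cv2.findContours((l==i).astype(np.uint8),cv2.RETR_EXTERNAL,cv2.CHAIN_APPROX_NONE)[0],key=len)
   print(st[i],centre(q,cv2.convexHull(ct),.057))
print('knob pred',proj(f,[[.5097,-.0005,.087]]),proj(g,[[.5097,-.0005,.087]]))
t=np.linspace(0,2*np.pi,200)
im=g['img'].copy()
for u in proj(g,np.c_[.5097+.086*np.cos(t),-.0005+.086*np.sin(t),.057+0*t]).round().astype(int): im[u[1],u[0]]=(255,255,0)
cv2.imwrite('pics/o19.png',cv2.resize(im[130:280,210:410],None,fx=3,fy=3,interpolation=cv2.INTER_NEAREST)[:,:,::-1])
go(.5,.3,.2)
"
```

```text
[ 281  163   74   73 4141] (array([ 0.51066847, -0.00070107]), np.float64(0.08460268104755632))
[   0    0   82   62 1973] (array([-0.82068741,  1.60102253]), np.float64(0.5403024450878853))
[  0  21  32  42 451] (array([-0.74278032,  1.47670757]), np.float64(0.24955140534131462))
[ 281  170   55   35 1222] (array([ 0.50986867, -0.00814488]), np.float64(0.08252716771161032))
knob pred [[317.50292466 196.91358441]] [[307.35401051 176.92517412]]
clock 45.25 tcp [0.419  0.1759 0.1825] w 0.0428 F [-0.8  0.4  0.3] yaw y-axis deg -63.0 tilt [ 0. -0. -1.]
row [128.5 -73.8 -17.5]
```

View pics/c19.png

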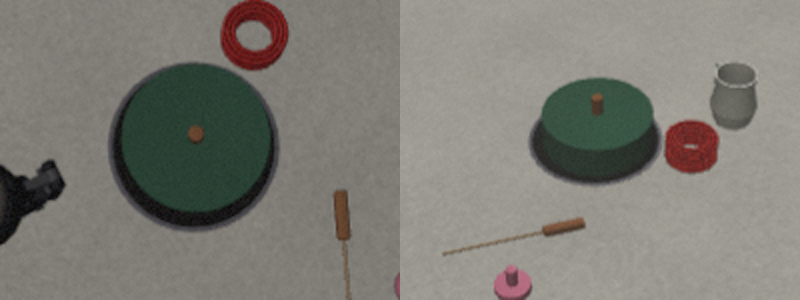

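View pics/o19.png

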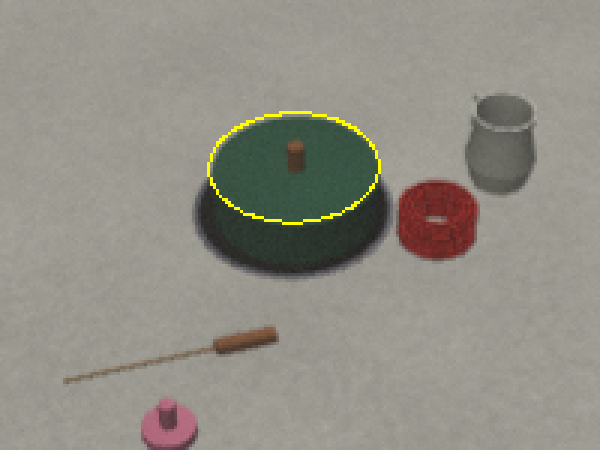

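```bash
python3 -c "
from bench import r
print(r.hand_in())"
```

```text
the job is handed in; nothing more can be done
None
```

I handed the job in at about 45 s. The tin is on the mat, the blue stamp and all five terracotta stamps are packed inside it, and the lid is on. The hand-in gives no verdict, so this rests on my own checks.

**What I did**
- **Tin:** I towed it onto the mat with closed fingers inside the wall, without lifting it.
- **Stamps:** I put the blue stamp in the middle and the five terracotta ones in a ring, 72° apart. One terracotta stamp was knocked aside partway through; I found it again and packed it. I left the two pink look-alikes alone.
- **Lid:** I lowered it by its knob until it met the rim, let go and backed the arm away.

**Last checks**
- **Tin position:** its centre is about (0.510, 0.000) against the mat's (0.508, 0.001), so it is about 2 mm off.
- **Stamps:** just before the lid went on, they all looked flat with knobs up. The blue one was about 3 mm from the tin's centre.
- **Lid:** its centre is within about 2 mm of the tin's in the top view, and it looks level. It touched the rim about 1 mm below the height I expected, which fits a plug fully inside.
- **Other things:** the jug, coil and tester looked undisturbed, and the gripper was clear of everything at the end.

**Where the checks disagreed:** in the side view, circle fits put the tin and the lid about 8–12 mm off in y. For the tin at the start, drawing its outline from the top-view position matched both views, so I relied on the top view. The same drawing for the lid sits about a pixel high at the far edge.

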